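# Set out the dental bench for layering and firing a bridge

## Robot

A 6-joint arm with a two-finger parallel gripper is mounted at the origin on the work surface. World frame = base frame: x ahead of the robot, y to its left, z up, the work surface at z = 0. Lengths are in m, angles in rad, forces in N, time in s.
With the tool pointing down it reaches from about 0.25 to 0.725 m from the base axis. Payload 4 kg.
Tool frame: the origin (TCP) lies between the finger pads; the fingertips stand 17 mm ahead of it and the grasp point (between the pads) lies 2 mm behind it; z points along the fingers, x is the direction in which the jaws open and shut, and the axes are right-handed (so a half turn about z gives the same grasp; the last joint's range is limited). The gripper opens to 85 mm and grips with 20 to 120 N. Pads are 22 mm wide; open, the fingers measure 114 mm over their backs; the gripper's body (76 mm by 85 mm) begins 54 mm behind the grasp point. The pads swing forward as they close: fully open they stand 13 mm farther back than shut.
Start: joints at [1.295, 0.241, 0.005, 1.335, 0, 1.571], TCP at [0.136, 0.481, 0.248] pointing down, gripper open.
Joint ranges: [-2.72, 2.72], [-1.05, 1.87], [-1.09, 1.28], [-1.99, 2.15], [-1.42, 1.44], [-3.14, 3.14]. Speed limits (rad/s): [2.79, 2.79, 3.14, 3.14, 3.14, 3.14].

## Interface

Orientations are given as a unit quaternion [x, y, z, w].
In Python, from workcell import telemetry, cams, workorder gives the robot as it stands. The module is installed in compiled form; this text tells all that it offers.
- The arm moves only by the tool apply_moves, never from a script. Its argument "moves" is a list that holds one entry, the list of rows, each a list of 4 numbers: the shift along the tool's x, y, z in mm, then the turn about the tool's z in degrees. A call has exactly 10 rows; each row shifts and turns the pose as measured when the row begins, along the tool's axes as they then stand; what a row does not reach is not made up. A row lasts 1/10 s, in which the tool goes at most 50 mm and 8.59 degrees, less where a joint would pass 70% of its speed; a pose out of reach is approached as far as the arm can. A call with a gripper value outside its range is refused whole. "hand" is the gripper's target within -1 to 1 (fully open at 1, half-way at 0, shut at -1), set as the call begins (left out, the last holds). The fingers move at their own pace and stop on an object; the grip force is fixed at half the most. Time passes only in rows, so rows that do not move let the fingers close, or fill a call up. It gives the time, the measured TCP pose, the force and the opening at its end, in the units of the state.
- telemetry.get_obs(): the state, without advancing time (a new reading comes with each control period).
- cams.camera(name): name is "side" or "top"; returns a dict with "color" (420x560x3 uint8, red, green, blue), "fovy" (degrees; the focal length in pixels is half the picture's height over the tangent of half this angle, whatever the lens; pixels are square), "cx", "cy" (the principal point, pixels), "camera_from_world" (4x4, takes a point from world to camera coordinates). Camera axes: x right, y down, z forward; pixel columns grow to the right and rows downward; lengths in m; the calibration is good to about 2 mm. A picture is of the moment at which its call begins. There is no depth.
- workorder.job_done(): hands the job in, once; it reports no verdict.
The state is a dict: "clock": time; "joint_pos": joint angles; "joint_vel": joint speeds; "tau": joint torques, N m; "eef_pos": TCP position; "tool_rot": TCP orientation; "ft_force": force on the tool from outside, world axes, zero at the start; "ft_torque": the same for the moment, N m; "grip_width": finger opening in m.
Only numpy, scipy, OpenCV 4.12 (cv2) and the standard library are available. Lean on these libraries where they do the work, as an engineer would, in place of code of your own. Each camera call takes 0.05 s, during which the arm holds its last target. There are 200 camera calls.

## Task

Set out the bench for layering and firing a bridge: put the round firing tray flat on the middle of the firing stand, with the ivory tooth bridge lying right way up on the middle of the tray. Stand the green-capped jar midway between the mixing slab and the firing stand, and stand the peach-capped jar at the slab's other end, opposite the middle of its short edge that faces away from the stand, with about 25 mm of clear bench between jar and edge. Let go of everything, and do not shift or tip the blue-capped jar and the dropper bottle.

Things in the scene. Friction and masses are not known exactly. Their poses are not given: they have to be found in the camera images.
- peach_mid (a point): screw-capped jar of porcelain, loose: round white body 40 mm across and 42 mm tall with a narrow shoulder, and a pale orange (peach) cap 35 mm across on top (a thin band of the same colour runs round the body); 64 mm tall in all. The point is on its upright axis, half-way up (32 mm above its underside); z is up when it stands. To be moved.
- green_mid (a point): screw-capped jar of porcelain, loose: round white body 40 mm across and 42 mm tall with a narrow shoulder, and a light green cap 35 mm across on top (a thin band of the same colour runs round the body); 64 mm tall in all. The point is on its upright axis, half-way up (32 mm above its underside); z is up when it stands. To be moved.
- tray_mid (a point): round brown honeycomb firing tray, loose: a flat disc 56 mm across and 14 mm thick with small dark holes on its top face. The point is its centre (7 mm above its underside); z is up. To be moved.
- bridge_mid (a point): small ivory-coloured dental bridge of four teeth in a straight row, loose: 36 mm long along its x axis, 11 mm wide along its y axis, 9 mm tall. The point is its centre (4.5 mm above its underside); z is up. To be moved.
- slab: white glazed mixing slab with four blue dots along one long edge, fixed to the bench (its place differs from start to start): 70 mm along its x axis, 110 mm along its y axis, 8 mm thick. The origin is at the centre of its underside, on the bench. Its y axis runs along the line to the firing stand; the stand may be on its +y or its -y side.
- stand_top (a point): firing stand, fixed to the bench: a dark steel pedestal with a round foot 80 mm across, a thin stem and a flat round top 72 mm across, 30 mm above the bench. The point is the centre of its top face. Its centre lies about 320 mm from the slab's centre, on the prolongation of the slab's long axis.
- blue_mid (a point): screw-capped jar of porcelain, loose: round white body 40 mm across and 42 mm tall with a narrow shoulder, and a dark blue cap 35 mm across on top (a thin band of the same colour runs round the body); 64 mm tall in all. The point is on its upright axis, half-way up (32 mm above its underside); z is up when it stands. A bystander: leave it where it stands.
- dropper_mid (a point): slim white dropper bottle with a pointed red tip, loose: 34 mm across, 80 mm tall. The point is on its axis, half-way up (40 mm above its underside). A bystander: leave it where it stands.
There are look-alikes about, which are no part of the job. There is more than one size of the part that bears bridge_mid; the job needs the smaller. Leave any turquoise look-alike of the part that bears tray_mid alone.

How it is judged:
At the end, for the whole second after the job is handed in: Tray flat on the stand and bridge right way up on the tray, each within 12 mm of centre; green jar within 15 mm of the midpoint, along and across; peach jar 10 to 40 mm clear of the far short edge and within 18 mm of the slab's long axis; all upright, released and at rest (((y of stand_top in the frame of slab above 0 m and y of green_mid in the frame of slab between 0.142 and 0.178 m and x of green_mid in the frame of slab between -0.018 and 0.018 m and y of peach_mid in the frame of slab between -0.115 and -0.085 m and x of peach_mid in the frame of slab between -0.018 and 0.018 m) or (y of stand_top in the frame of slab below 0 m and y of green_mid in the frame of slab between -0.178 and -0.142 m and x of green_mid in the frame of slab between -0.018 and 0.018 m and y of peach_mid in the frame of slab between 0.085 and 0.115 m and x of peach_mid in the frame of slab between -0.018 and 0.018 m)) and height (world z) of peach_mid between 0.029 and 0.035 m and angle between each of peach_mid, green_mid, tray_mid's own z axis and vertical below 0.1 rad and height (world z) of green_mid between 0.029 and 0.035 m and horizontal distance between tray_mid and stand_top below 0.012 m and z of tray_mid in the frame of stand_top between 0.004 and 0.01 m and horizontal distance between bridge_mid and tray_mid below 0.012 m and z of bridge_mid in the frame of tray_mid between 0.0085 and 0.0145 m and angle between bridge_mid's own z axis and vertical below 0.2 rad and linear speed of each of peach, green, tray, bridge below 0.02 m/s); the robot touches nothing.
It fails at once if the blue-capped jar is shifted by more than 15 mm or tipped (distance of blue_mid from where it was at the start of the episode above 0.015 m or angle between blue_mid's own z axis and vertical above 0.3 rad).
It fails at once if the dropper bottle is shifted by more than 15 mm or tipped (distance of dropper_mid from where it was at the start of the episode above 0.015 m or angle between dropper_mid's own z axis and vertical above 0.3 rad).
It also fails if it takes over 88 s, if anything falls off the work surface, if the arm or the gripper's body presses on something with over 40 N, if the wrist force passes 120 N, or if a joint passes its speed limit or range.

## Working session

There is one attempt and no reset: what is moved stays moved. The work goes in short steps, Python scripts to look and compute and a tool call to move; the robot and the scene stay as the last step left them, time stands still between calls to the robot, and variables do not carry over. Pictures are saved under pics/ and viewed, about 12 in all and at most 16, crops included, and the job is handed in when it is done.

Besides the shell and the picture viewer there is one more tool, called after "Emit:" in YAML: its name, and indented under it one key for each argument. apply_moves: Moves the arm, as the interface text tells. Its arguments: {"type":"object","properties":{"moves":{"type":"array"},"hand":{"type":"number"}},"required":["moves"]}

```bash
mkdir -p pics; cat > h.py <<'E'
import numpy as np, cv2
from workcell import telemetry, cams, workorder
def shot(n,name):
    c=cams.camera(n); cv2.imwrite(f'pics/{name}.png',cv2.cvtColor(c['color'],cv2.COLOR_RGB2BGR)); 
    np.savez(f'pics/{name}.npz',**c); return c
def ray(c,u,v,z):
    f=c['color'].shape[0]/2/np.tan(np.radians(float(c['fovy']))/2)
    T=np.array(c['camera_from_world']);R=T[:3,:3];o=-R.T@T[:3,3]
    d=R.T@np.array([(u-c['cx'])/f,(v-c['cy'])/f,1]); return o+d*(z-o[2])/d[2]
def proj(c,p):
    f=c['color'].shape[0]/2/np.tan(np.radians(float(c['fovy']))/2)
    q=np.array(c['camera_from_world'])@np.r_[p,1]; return f*q[0]/q[2]+c['cx'],f*q[1]/q[2]+c['cy']
E
python3 - <<'E'
from h import *
for n in('top','side'):
    c=shot(n,n+'0'); T=c['camera_from_world'];print(n,c['fovy'],c['cx'],c['cy'],-T[:3,:3].T@T[:3,3]); print(T.round(3))
print({k:np.round(v,3) for k,v in telemetry.get_obs().items()})
E
```

```text
top 51.37386826027837 275.96771548464153 210.88782259621652 [ 0.41998273 -0.02756195  1.1549931 ]
[[ 0.019 -1.     0.003 -0.04 ]
 [-0.998 -0.019 -0.054  0.481]
 [ 0.054 -0.002 -0.999  1.131]
 [ 0.     0.     0.     1.   ]]
side 42.76608838074833 277.0016532725554 215.14550281500283 [ 0.15050966 -0.65368959  0.79244869]
[[ 0.885 -0.465 -0.018 -0.423]
 [-0.344 -0.629 -0.697  0.193]
 [ 0.313  0.623 -0.717  0.928]
 [ 0.     0.     0.     1.   ]]
{'clock': np.float64(0.1), 'joint_pos': array([1.295, 0.241, 0.004, 1.335, 0.   , 1.571]), 'joint_vel': array([-0.002, -0.   ,  0.001,  0.   , -0.   ,  0.003]), 'tau': array([ 0.0000e+00, -3.7314e+01,  2.5301e+01,  1.1000e-02, -0.0000e+00,
       -0.0000e+00]), 'eef_pos': array([0.136, 0.481, 0.247]), 'tool_rot': array([ 0.798,  0.603, -0.001,  0.001]), 'ft_force': array([0.447, 1.032, 0.42 ]), 'ft_torque': array([-0.012, -0.041, -0.015]), 'grip_width': np.float64(0.085)}
```

View pics/top0.png

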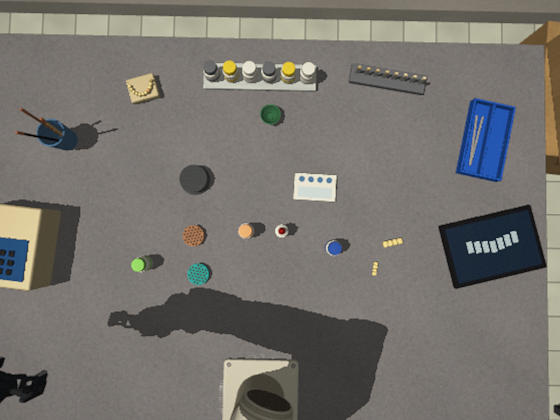

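View pics/side0.png

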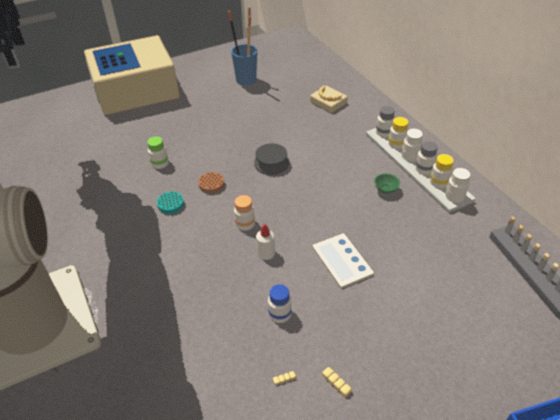

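Top view: green jar at (139,264), stand (195,180), brown tray (193,235), turquoise tray (198,273), peach (246,231), dropper (282,231), blue (334,247) and slab (315,187). The large bridge is at (393,242) and the small one at (375,268). In the side view the small bridge is at (285,378).

```bash
cat >> h.py <<'E'
def blob(c,lo,hi,win):
    "colour mask in HSV within window (u0,v0,u1,v1) -> biggest contour's mask points"
    m=cv2.inRange(cv2.cvtColor(c['color'],cv2.COLOR_RGB2HSV),np.array(lo),np.array(hi))
    w=np.zeros_like(m);u0,v0,u1,v1=win;w[v0:v1,u0:u1]=m[v0:v1,u0:u1]
    n,l,s,ce=cv2.connectedComponentsWithStats(w); i=1+np.argmax(s[1:,4]); 
    ys,xs=np.where(l==i); return s[i],ce[i],cv2.minAreaRect(np.c_[xs,ys].astype(np.float32))
E
cat > m.py <<'E'
from h import *
t=dict(np.load('pics/top0.npz'));s=dict(np.load('pics/side0.npz'))
def do(n,lo,hi,wt,ws,z):
    for nm,c,w in(('top',t,wt),('side',s,ws)):
        if w is None: continue
        st,ce,r=blob(c,lo,hi,w); p=ray(c,ce[0],ce[1],z)
        bx=cv2.boxPoints(r); e=[ray(c,*q,z)[:2] for q in bx]
        d1=e[1]-e[0];d2=e[2]-e[1]
        print(n,nm,'area',st[4],'px',ce.round(1),'xy',p[:2].round(4),'dims',np.linalg.norm(d1).round(3),np.linalg.norm(d2).round(3),'dir1',np.degrees(np.arctan2(d1[1],d1[0])).round(1),'rectc',np.mean(e,0).round(4))
do('green',(40,90,90),(75,255,255),(120,245,160,285),(140,130,175,158),.060)
do('peach',(5,80,120),(18,255,255),(230,215,262,247),(230,192,258,212),.060)
do('blue',(105,120,60),(130,255,255),(320,235,350,260),(262,280,295,305),.060)
do('tray',(3,80,60),(18,255,255),(178,220,210,250),(195,170,228,195),.013)
do('stand',(0,0,0),(179,90,68),(175,160,215,198),(250,140,292,163),.030)
do('slab',(0,0,165),(179,80,255),(285,165,345,205),(305,230,380,290),.008)
do('bridgeS',(18,60,140),(35,255,255),(365,256,384,280),(268,368,300,388),.006)
do('bridgeL',(18,60,140),(35,255,255),(380,230,408,252),(315,362,358,400),.006)
do('dots',(100,80,60),(130,255,255),(295,172,340,186),None,.008)
do('red',(0,120,60),(8,255,255),(272,220,292,240),(255,220,275,240),.07)
E
python3 m.py
python3 - <<'E'
import cv2,numpy as np
a=cv2.imread('pics/top0.png');s=cv2.imread('pics/side0.png')
b=cv2.resize(a[155:290,120:345],(800,480),interpolation=cv2.INTER_CUBIC)
cv2.imwrite('pics/c1.png',b)
E
```

```text
green top area 145 px [137.5 264.5] xy [0.3383 0.3123] dims 0.031 0.032 dir1 -43.5 rectc [0.3384 0.3123]
green side area 180 px [155.  143.5] xy [0.337  0.3079] dims 0.034 0.047 dir1 -29.1 rectc [0.3361 0.3086]
peach top area 143 px [244.9 230.4] xy [0.4284 0.0468] dims 0.032 0.031 dir1 -62.3 rectc [0.4282 0.0464]
peach side area 255 px [243.  203.2] xy [0.4273 0.044 ] dims 0.034 0.045 dir1 -28.8 rectc [0.4269 0.0453]
blue top area 136 px [334.6 248. ] xy [ 0.3889 -0.1787] dims 0.03 0.032 dir1 -44.2 rectc [ 0.3882 -0.179 ]
blue side area 290 px [278.9 293.9] xy [ 0.388  -0.1804] dims 0.03 0.039 dir1 -28.5 rectc [ 0.3877 -0.1812]
tray top area 368 px [193.  235.1] xy [0.414 0.185] dims 0.052 0.052 dir1 -88.9 rectc [0.4143 0.185 ]
tray side area 441 px [211.  182.2] xy [0.412  0.1811] dims 0.055 0.068 dir1 -28.9 rectc [0.4109 0.1813]
stand top area 207 px [206.6 179.3] xy [0.5589 0.1508] dims 0.072 0.045 dir1 -5.1 rectc [0.5571 0.1549]
stand side area 23 px [284.6 160.9] xy [0.5757 0.1489] dims 0.014 0.02 dir1 62.1 rectc [0.575  0.1527]
slab top area 1060 px [314.4 187.4] xy [ 0.5458 -
[... 228 characters left out ...]
ms 0.035 0.012 dir1 -7.7 rectc [ 0.336  -0.2911]
bridgeS side area 166 px [283.7 377.2] xy [ 0.337  -0.2912] dims 0.037 0.013 dir1 -8.4 rectc [ 0.3375 -0.291 ]
bridgeL top area 129 px [391.9 242.3] xy [ 0.4052 -0.3365] dims 0.054 0.017 dir1 -76.9 rectc [ 0.4049 -0.337 ]
bridgeL side area 342 px [336.4 380.7] xy [ 0.4071 -0.3356] dims 0.018 0.054 dir1 17.7 rectc [ 0.4068 -0.3351]
dots top area 18 px [310.5 179. ] xy [ 0.5679 -0.1199] dims 0.008 0.011 dir1 -88.9 rectc [ 0.5679 -0.1199]
red top area 32 px [281.5 230.5] xy [ 0.4299 -0.0448] dims 0.012 0.012 dir1 -88.9 rectc [ 0.4299 -0.0448]
red side area 70 px [264.4 230.5] xy [ 0.4275 -0.049 ] dims 0.013 0.03 dir1 -28.7 rectc [ 0.4284 -0.0478]
```

View pics/c1.png

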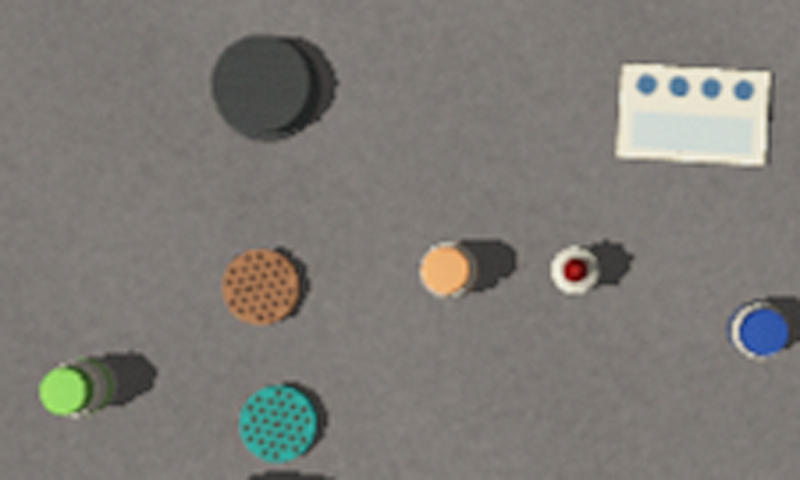

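```bash
cat >> h.py <<'E'
def d(x,y,z):
    "tool-frame shift in mm from the present pose to a world point"
    from scipy.spatial.transform import Rotation as R
    o=telemetry.get_obs();r=R.from_quat(o['tool_rot']);a=r.as_matrix()
    print('tool mm',(1000*a.T@(np.array([x,y,z])-o['eef_pos'])).round(1),'yaw',np.degrees(np.arctan2(a[1,0],a[0,0])).round(1),'pos',o['eef_pos'].round(4),'w',o['grip_width'].round(4),'F',np.round(o['ft_force'],1),'t',o['clock'].round(2))
E
python3 - <<'E'
from h import *
t=dict(np.load('pics/top0.npz'));s=dict(np.load('pics/side0.npz'))
g=cv2.cvtColor(t['color'],cv2.COLOR_RGB2GRAY).astype(int)
print(g[170:190:1,179:216:3])
print('stand',ray(t,193.7,179.2,.03)); print('stand side proj',proj(s,ray(t,193.7,179.2,.03)))
c=np.array([.5473,-.1305]);ydir=np.array([.0454,.999])
print('expect stand',c+.32*ydir,'green tgt',c+.16*ydir,'peach tgt',c-.1*ydir)
d(.339,.312,.15)
E
```

```text
[[124  90  69  72  73  70  69  71  72  47  60 129 126]
 [127  74  74  73  72  73  71  72  75  31  61 115 125]
 [127  70  71  74  70  74  72  73  75  39  62  78 126]
 [123  71  72  73  72  73  71  72  74  41  59  55 126]
 [112  73  73  75  74  73  71  72  74  50  53  57 126]
 [107  74  70  74  74  75  73  74  74  60  50  59 126]
 [101  72  73  71  72  71  74  73  73  63  42  59 128]
 [ 95  74  71  74  74  73  75  71  71  64  41  60 113]
 [ 97  73  75  73  73  74  73  73  76  66  39  61 101]
 [101  71  71  73  73  73  75  75  73  63  39  62 118]
 [ 99  71  72  72  71  73  72  70  73  61  37  59 128]
 [102  69  73  73  71  74  73  72  73  55  37  58 130]
 [109  72  73  73  72  73  72  72  72  50  41  59 130]
 [119  74  75  73  75  73  73  73  74  43  45  58 130]
 [120  73  74  77  76  75  72  73  74  37  49  56 124]
 [123  72  73  74  75  74  75  79  76  36  52  88 123]
 [122  75  74  74  77  77  74  75  69  35  58 121 126]
 [122  93  74  71  73  72  75  77  54  39  55 127 126]
 [120 110  73  73  74  74  74  77  40  36  52 127 126]
 [123 122  73  75  73  73  75  69  35  44 107 124 125]]
stand [0.55854056 0.18427649 0.03      ]
stand side proj (np.float64(270.3129778607629), np.float64(154.30788111557004))
expect stand [0.561828 0.18918 ] green tgt [0.554564 0.02934 ] peach tgt [ 0.54276 -0.2304 ]Traceback (most recent call last):
  File "<stdin>", line 8, in <module>
  File "h.py", line 23, in d
    print('tool mm',(1000*a.T@(np.array([x,y,z])-o['eef_pos'])).round(1),'yaw',np.degrees(np.arctan2(a[1,0],a[0,0])).round(1),'pos',o['eef_pos'].round(4),'w',o['grip_width'].round(4),'F',np.round(o['ft_force'],1),'t',o['clock'].round(2))
                                                                                                                                                              ^^^^^^^^^^^^^^^^^^^^^
AttributeError: 'float' object has no attribute 'round'
```

Emit:
apply_moves:
  moves:
    - [[-12, 27, 10, 0], [-12, 27, 10, 0], [-12, 27, 10, 0], [-12, 27, 10, 0], [-12, 27, 10, 0], [-12, 27, 10, 0], [-12, 27, 10, 0], [-12, 27, 10, 0], [-11, 26, 8, 0], [0, 0, 0, 0]]
  hand: 1

```text
clock: 1.1
eef_pos: [0.3444, 0.3047, 0.1521]
tool_rot: [0.796, 0.605, -0.004, 0.001]
ft_force: [-0.3, -0.1, -0.5]
grip_width: 0.0853
```

```bash
sed -i "s/o\['grip_width'\].round(4)/round(o['grip_width'],4)/;s/o\['clock'\].round(2)/round(o['clock'],2)/" h.py
python3 - <<'E'
from h import *
d(.339,.312,.03)
t=dict(np.load('pics/top0.npz'));s=dict(np.load('pics/side0.npz'))
for c,w in((t,(172,158,215,200)),(s,(250,140,295,172))):
    g=cv2.cvtColor(c['color'],cv2.COLOR_RGB2GRAY); m=np.zeros_like(g)
    u0,v0,u1,v1=w; m[v0:v1,u0:u1]=cv2.inRange(g,66,86)[v0:v1,u0:u1] if c is t else cv2.inRange(g,0,95)[v0:v1,u0:u1]
    m=cv2.morphologyEx(m,cv2.MORPH_OPEN,np.ones((5,5)))
    k=max(cv2.findContours(m,0,1)[0],key=cv2.contourArea); e=cv2.fitEllipse(k);print(e,ray(c,*e[0],.03))
b=cv2.resize(s['color'][130:215,190:300,::-1],(776,600),interpolation=cv2.INTER_CUBIC);cv2.imwrite('pics/c2.png',b)
E
```

```text
tool mm [  6.6  -6.7 122.1] yaw 74.5 pos [0.3444 0.3047 0.1521] w 0.0853 F [-0.3 -0.1 -0.5] t 1.1
((192.4561309814453, 178.4589080810547), (25.192325592041016, 27.492164611816406), 14.075428009033203) [0.56040545 0.18755095 0.03      ]
((271.7491455078125, 159.59877014160156), (27.247657775878906, 35.537261962890625), 114.28406524658203) [0.55293721 0.16645302 0.03      ]
```

View pics/c2.png

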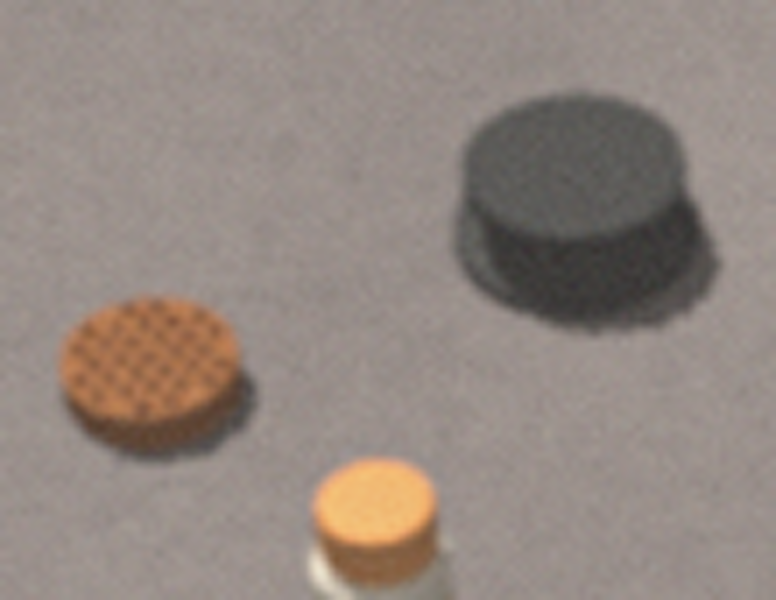

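The side crop shows the stand's top centred at about (271.2,153.5) and the tray's top face at about (211,180.8), in full-picture pixels. The peach jar is well clear of both.

Emit:
apply_moves:
  moves:
    - [[3, -3, 5, 0], [3, -3, 10, 0], [0, 0, 20, 0], [0, 0, 20, 0], [0, 0, 20, 0], [0, 0, 20, 0], [0, 0, 15, 0], [0, 0, 5, 0], [0, 0, 0, 0], [0, 0, 0, 0]]

```text
clock: 2.1
eef_pos: [0.3313, 0.3193, 0.0301]
tool_rot: [0.792, 0.611, -0.005, -0.001]
ft_force: [0.8, -0.2, -0.3]
grip_width: 0.0851
```

```bash
python3 - <<'E'
from h import *
s=dict(np.load('pics/side0.npz'))
print('stand',ray(s,271.1,153.5,.03),'tray',ray(s,211,180.7,.014))
d(.339,.312,.03); shot('side','side1'); c=shot('top','top1')
b=cv2.resize(cams.camera('side')['color'][60:200,60:240,::-1],(770,600));cv2.imwrite('pics/c3.png',b)
E
```

```text
stand [0.56137538 0.1859421  0.03      ] tray [0.41349238 0.1843805  0.014     ]
tool mm [-5.1  9.3  0. ] yaw 75.3 pos [0.3313 0.3193 0.0301] w 0.0851 F [ 0.8 -0.2 -0.3] t 2.1
```

View pics/c3.png

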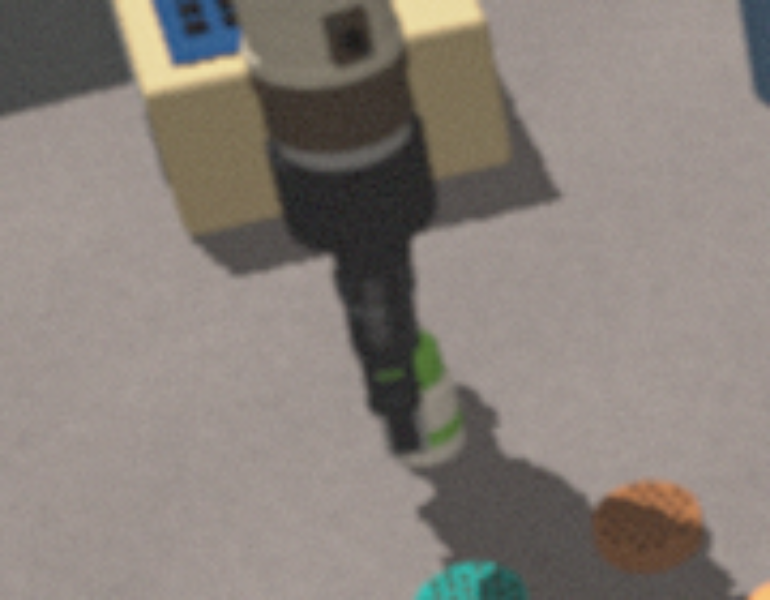

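The gripper straddles the green jar about 10 mm off centre. I'll correct that and then close.

Emit:
apply_moves:
  moves:
    - [[-2, 4, 0, 0], [-2, 4, 0, 0], [0, 0, 0, 0], [0, 0, 0, 0], [0, 0, 0, 0], [0, 0, 0, 0], [0, 0, 0, 0], [0, 0, 0, 0], [0, 0, 0, 0], [0, 0, 0, 0]]

```text
clock: 3.25
eef_pos: [0.341, 0.3135, 0.0325]
tool_rot: [0.792, 0.61, -0.002, -0.001]
ft_force: [-0.3, 0.2, -1.0]
grip_width: 0.0855
```

Emit:
apply_moves:
  moves:
    - [[0, 0, 0, 0], [0, 0, 0, 0], [0, 0, 0, 0], [0, 0, 0, 0], [0, 0, 0, 0], [0, 0, 0, 0], [0, 0, 0, 0], [0, 0, 0, 0], [0, 0, 0, 0], [0, 0, 0, 0]]
  hand: -1

```text
clock: 4.25
eef_pos: [0.3409, 0.3134, 0.0329]
tool_rot: [0.792, 0.61, -0.002, -0.001]
ft_force: [-0.4, -0.2, 1.5]
grip_width: 0.0385
```

Emit:
apply_moves:
  moves:
    - [[0, 0, -15, 0], [0, 0, -30, 0], [0, 0, -30, 0], [-24, 31, 0, 0], [-32, 40, 0, 0], [-32, 40, 0, 0], [-32, 40, 0, 0], [-32, 40, 0, 0], [-24, 30, 0, 0], [-12, 15, 0, 0]]

```text
clock: 5.25
eef_pos: [0.5245, 0.0713, 0.1089]
tool_rot: [0.789, 0.614, -0.001, -0.0]
ft_force: [0.2, 1.1, -0.4]
grip_width: 0.0379
```

```bash
python3 - <<'E'
from h import *
d(.5546,.0293,.034)
E
```

```text
tool mm [-33.2  39.6  74.9] yaw 75.8 pos [0.5245 0.0713 0.1089] w 0.0379 F [ 0.2  1.1 -0.4] t 5.25
```

Emit:
apply_moves:
  moves:
    - [[-12, 14, 5, 0], [-12, 14, 5, 0], [-7, 9, 10, 0], [0, 0, 10, 0], [0, 0, 10, 0], [0, 0, 10, 0], [0, 0, 5, 0], [0, 0, 0, 0], [0, 0, 0, 0], [0, 0, 0, 0]]

```text
clock: 6.25
eef_pos: [0.5519, 0.0303, 0.047]
tool_rot: [0.789, 0.614, -0.003, -0.002]
ft_force: [-0.1, -0.0, -0.8]
grip_width: 0.0382
```

```bash
python3 - <<'E'
from h import *
d(.5546,.0293,.034)
E
```

```text
tool mm [-0.3  2.9 13. ] yaw 75.7 pos [0.5519 0.0303 0.047 ] w 0.0382 F [-0.1 -0.  -0.8] t 6.25
```

Emit:
apply_moves:
  moves:
    - [[0, 3, 4, 0], [0, 0, 4, 0], [0, 0, 3, 0], [0, 0, 2, 0], [0, 0, 0, 0], [0, 0, 0, 0], [0, 0, 0, 0], [0, 0, 0, 0], [0, 0, 0, 0], [0, 0, 0, 0]]

```text
clock: 7.25
eef_pos: [0.5564, 0.0296, 0.0345]
tool_rot: [0.789, 0.614, -0.001, -0.001]
ft_force: [0.8, 0.2, -0.4]
grip_width: 0.0384
```

Emit:
apply_moves:
  moves:
    - [[0, 0, 1.5, 0], [0, 0, 0, 0], [0, 0, 0.5, 0], [0, 0, 0, 0], [0, 0, 0, 0], [0, 0, 0, 0], [0, 0, 0, 0], [0, 0, 0, 0], [0, 0, 0, 0], [0, 0, 0, 0]]

```text
clock: 8.25
eef_pos: [0.5567, 0.0296, 0.0329]
tool_rot: [0.789, 0.614, -0.001, -0.001]
ft_force: [0.3, -0.2, 0.4]
grip_width: 0.0385
```

Emit:
apply_moves:
  moves:
    - [[0, 0, 0, 0], [0, 0, 0, 0], [0, 0, 0, 0], [0, 0, 0, 0], [0, 0, 0, 0], [0, 0, 0, 0], [0, 0, 0, 0], [0, 0, -10, 0], [0, 0, -25, 0], [0, 0, -35, 0]]
  hand: 1

```text
clock: 9.25
eef_pos: [0.5527, 0.0294, 0.1005]
tool_rot: [0.789, 0.614, -0.006, -0.005]
ft_force: [0.4, 0.7, 0.3]
grip_width: 0.0852
```

```bash
python3 - <<'E'
from h import *
d(.4135,.1845,.02)
E
```

```text
tool mm [ 116.3 -172.    82.5] yaw 75.7 pos [0.5527 0.0294 0.1005] w 0.0852 F [0.4 0.7 0.3] t 9.25
```

Emit:
apply_moves:
  moves:
    - [[0, 0, -20, 0], [12, -18, 0, 0], [20, -30, 0, 0], [20, -30, 0, 0], [20, -30, 0, 0], [20, -30, 10, 0], [12, -18, 10, 0], [6, -9, 10, 0], [3, -4, 10, 0], [0, 0, 0, 0]]

```text
clock: 10.25
eef_pos: [0.4219, 0.186, 0.0949]
tool_rot: [0.79, 0.612, 0.006, 0.002]
ft_force: [0.4, 0.1, -0.1]
grip_width: 0.0854
```

```bash
python3 - <<'E'
from h import *
d(.4135,.1845,.02)
t=shot('top','top2')
print([x for x in blob(t,(40,90,90),(75,255,255),(250,150,300,220))],proj(t,[.5546,.0293,.064]))
E
```

```text
tool mm [-4.1 -8.5 74.8] yaw 75.5 pos [0.4219 0.186  0.0949] w 0.0854 F [ 0.4  0.1 -0.1] t 10.25
[array([250, 174,   9,  14, 108], dtype=int32), array([253.64814815, 180.59259259]), ((254.0, 180.5), (13.0, 8.0), 90.0)] (np.float64(252.87644802483734), np.float64(180.26156214799963))
```

Emit:
apply_moves:
  moves:
    - [[-2, -4, 10, 0], [-1, -4, 15, 0], [0, 0, 15, 0], [0, 0, 15, 0], [0, 0, 8, 0], [0, 0, 4, 0], [0, 0, 0, 0], [0, 0, 0, 0], [0, 0, 0, 0], [0, 0, 0, 0]]

```text
clock: 11.3
eef_pos: [0.4208, 0.1815, 0.0264]
tool_rot: [0.794, 0.608, 0.009, 0.004]
ft_force: [0.7, -1.0, -0.5]
grip_width: 0.0854
```

```bash
python3 - <<'E'
from h import *
d(.4135,.1845,.02)
E
```

```text
tool mm [ 0.9 -7.9  6.3] yaw 74.9 pos [0.4208 0.1815 0.0264] w 0.0854 F [ 0.7 -1.  -0.5] t 11.3
```

Emit:
apply_moves:
  moves:
    - [[1, -4, 3, 0], [0, -4, 3, 0], [0, 0, 2, 0], [0, 0, 0, 0], [0, 0, 0, 0], [0, 0, 0, 0], [0, 0, 0, 0], [0, 0, 0, 0], [0, 0, 0, 0], [0, 0, 0, 0]]

```text
clock: 12.3
eef_pos: [0.4135, 0.1855, 0.0186]
tool_rot: [0.794, 0.608, 0.01, 0.004]
ft_force: [0.5, -0.6, -0.4]
grip_width: 0.0857
```

```bash
python3 - <<'E'
from h import *
d(.4135,.1845,.02)
s=shot('side','side3');b=cv2.resize(s['color'][120:220,150:280,::-1],(780,600),interpolation=cv2.INTER_CUBIC);cv2.imwrite('pics/c4.png',b)
E
```

```text
tool mm [-1.   0.3 -1.4] yaw 74.9 pos [0.4135 0.1855 0.0186] w 0.0857 F [ 0.5 -0.6 -0.4] t 12.3
```

View pics/c4.png

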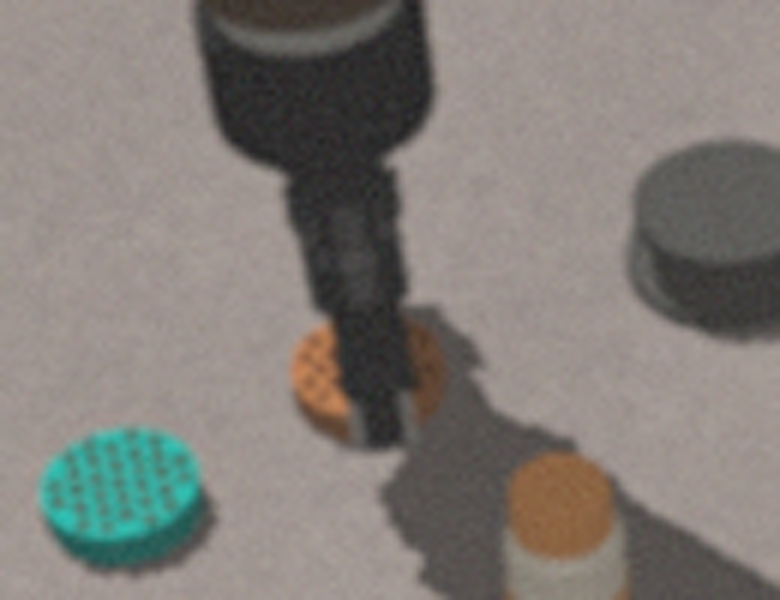

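The fingers straddle the brown tray, centred. Closing now.

Emit:
apply_moves:
  moves:
    - [[0, 0, 0, 0], [0, 0, 0, 0], [0, 0, 0, 0], [0, 0, 0, 0], [0, 0, 0, 0], [0, 0, 0, 0], [0, 0, 0, 0], [0, 0, 0, 0], [0, 0, 0, 0], [0, 0, 0, 0]]
  hand: -1

```text
clock: 13.35
eef_pos: [0.4136, 0.1855, 0.0194]
tool_rot: [0.794, 0.608, 0.011, 0.004]
ft_force: [-0.3, 0.0, 1.1]
grip_width: 0.0526
```

Emit:
apply_moves:
  moves:
    - [[0, 0, -10, 0], [0, 0, -25, 0], [0, 0, -30, 0], [5, 18, 0, 0], [7, 27, 0, 0], [7, 27, 0, 0], [7, 27, 0, 0], [5, 20, 0, 0], [3, 10, 0, 0], [0, 0, 0, 0]]

```text
clock: 14.35
eef_pos: [0.5493, 0.184, 0.0949]
tool_rot: [0.793, 0.609, 0.011, 0.004]
ft_force: [-0.2, 0.1, -1.2]
grip_width: 0.0522
```

```bash
python3 - <<'E'
from h import *
d(.5605,.186,.051)
s=shot('side','side4');b=cv2.resize(s['color'][90:190,205:335,::-1],(780,600),interpolation=cv2.INTER_CUBIC);cv2.imwrite('pics/c5.png',b)
E
```

```text
tool mm [ 4.3  9.5 44.2] yaw 75.0 pos [0.5493 0.184  0.0949] w 0.0522 F [-0.2  0.1 -1.2] t 14.35
```

View pics/c5.png

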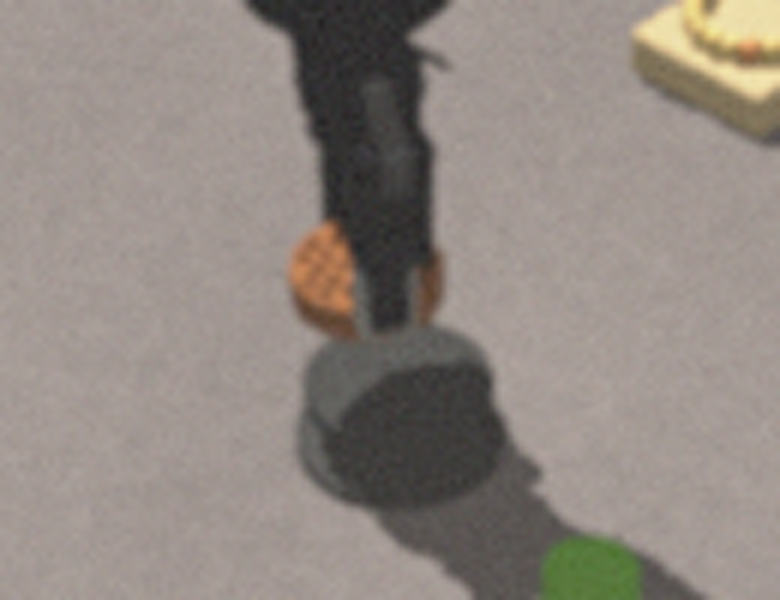

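The tray is held level and centred between the fingers, with no tilt visible.

Emit:
apply_moves:
  moves:
    - [[2, 5, 5, 0], [2, 4, 8, 0], [0, 0, 8, 0], [0, 0, 8, 0], [0, 0, 5, 0], [0, 0, 3, 0], [0, 0, 0, 0], [0, 0, 0, 0], [0, 0, 0, 0], [0, 0, 0, 0]]

```text
clock: 15.4
eef_pos: [0.5552, 0.1857, 0.0541]
tool_rot: [0.793, 0.61, 0.008, 0.003]
ft_force: [-0.3, 0.6, 0.4]
grip_width: 0.0519
```

```bash
python3 - <<'E'
from h import *
d(.5605,.186,.05)
E
```

```text
tool mm [1.6 5.  4.2] yaw 75.1 pos [0.5552 0.1857 0.0541] w 0.0519 F [-0.3  0.6  0.4] t 15.4
```

Emit:
apply_moves:
  moves:
    - [[1, 3, 0, 0], [1, 2, 0, 0], [0, 0, 1.5, 0], [0, 0, 1.5, 0], [0, 0, 1, 0], [0, 0, 0, 0], [0, 0, 0, 0], [0, 0, 0, 0], [0, 0, 0, 0], [0, 0, 0, 0]]

```text
clock: 16.4
eef_pos: [0.5618, 0.1866, 0.0507]
tool_rot: [0.793, 0.61, 0.009, 0.003]
ft_force: [0.8, -0.7, 0.6]
grip_width: 0.0525
```

```bash
python3 - <<'E'
from h import *
d(.5605,.186,.05)
s=shot('side','side5');b=cv2.resize(s['color'][100:185,225:320,::-1],(670,600),interpolation=cv2.INTER_CUBIC);cv2.imwrite('pics/c6.png',b)
E
```

```text
tool mm [-0.9 -1.1  0.6] yaw 75.1 pos [0.5618 0.1866 0.0507] w 0.0525 F [ 0.8 -0.7  0.6] t 16.4
```

View pics/c6.png

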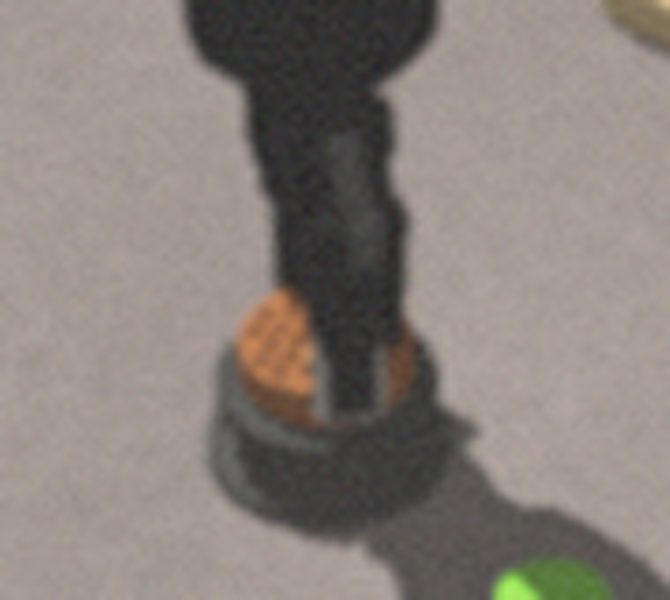

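The tray (columns 237–412 of the crop) sits centred over the stand (220–437), just above it. I'll lower it and release.

Emit:
apply_moves:
  moves:
    - [[0, 0, 0.8, 0], [0, 0, 0.5, 0], [0, 0, 0, 0], [0, 0, 0, 0], [0, 0, 0, 0], [0, 0, 0, 0], [0, 0, 0, 0], [0, 0, 0, 0], [0, 0, 0, 0], [0, 0, 0, 0]]

```text
clock: 17.45
eef_pos: [0.5619, 0.1866, 0.0495]
tool_rot: [0.793, 0.61, 0.009, 0.003]
ft_force: [0.4, -0.0, -0.2]
grip_width: 0.0522
```

Emit:
apply_moves:
  moves:
    - [[0, 0, 0, 0], [0, 0, 0, 0], [0, 0, 0, 0], [0, 0, 0, 0], [0, 0, 0, 0], [0, 0, 0, 0], [0, 0, -5, 0], [0, 0, -25, 0], [0, 0, -35, 0], [0, 0, -35, 0]]
  hand: 1

```text
clock: 18.45
eef_pos: [0.5559, 0.1846, 0.1467]
tool_rot: [0.793, 0.61, 0.003, 0.001]
ft_force: [1.0, 0.2, 0.7]
grip_width: 0.0855
```

Emit:
apply_moves:
  moves:
    - [[0, 0, 0, 6], [0, 0, 0, 8], [0, 0, 0, 8], [0, 0, 0, 8], [0, 0, 0, 8], [0, 0, 0, 8], [0, 0, 0, 4], [0, 0, 0, 0], [0, 0, 0, 0], [0, 0, 0, 0]]

```text
clock: 19.45
eef_pos: [0.5607, 0.1863, 0.1596]
tool_rot: [0.979, 0.201, 0.012, -0.001]
ft_force: [-0.5, -0.9, 0.4]
grip_width: 0.0854
```

```bash
python3 - <<'E'
from h import *
d(.4285,.047,.032)
E
```

```text
tool mm [-179.5   75.6  123.4] yaw 23.2 pos [0.5607 0.1863 0.1596] w 0.0854 F [-0.5 -0.9  0.4] t 19.45
```

Emit:
apply_moves:
  moves:
    - [[-20, 8, 0, 0], [-30, 13, 0, 0], [-30, 13, 0, 0], [-30, 13, 0, 0], [-30, 13, 0, 0], [-20, 8, 0, 0], [-10, 4, 5, 0], [-5, 2, 10, 0], [0, 0, 10, 0], [0, 0, 5, 0]]

```text
clock: 20.45
eef_pos: [0.4271, 0.0454, 0.1243]
tool_rot: [0.978, 0.206, 0.016, -0.001]
ft_force: [-0.1, -0.4, 1.1]
grip_width: 0.0856
```

```bash
python3 - <<'E'
from h import *
d(.4285,.047,.032)
E
```

```text
tool mm [-1.  -1.2 92.3] yaw 23.8 pos [0.4271 0.0454 0.1243] w 0.0856 F [-0.1 -0.4  1.1] t 20.45
```

Emit:
apply_moves:
  moves:
    - [[0, 0, 12, 0], [0, 0, 18, 0], [0, 0, 18, 0], [0, 0, 18, 0], [0, 0, 12, 0], [0, 0, 6, 0], [0, 0, 4, 0], [0, 0, 0, 0], [0, 0, 0, 0], [0, 0, 0, 0]]

```text
clock: 21.45
eef_pos: [0.4352, 0.0508, 0.0299]
tool_rot: [0.978, 0.21, 0.016, -0.002]
ft_force: [-0.6, -0.5, 0.7]
grip_width: 0.0856
```

```bash
python3 - <<'E'
from h import *
d(.4285,.047,.032)
E
```

```text
tool mm [-7.6  0.7 -2.4] yaw 24.3 pos [0.4352 0.0508 0.0299] w 0.0856 F [-0.6 -0.5  0.7] t 21.45
```

Emit:
apply_moves:
  moves:
    - [[-4, 0, 0, 0], [-3, 0, -2, 0], [0, 0, 0, 0], [0, 0, 0, 0], [0, 0, 0, 0], [0, 0, 0, 0], [0, 0, 0, 0], [0, 0, 0, 0], [0, 0, 0, 0], [0, 0, 0, 0]]

```text
clock: 22.45
eef_pos: [0.4295, 0.0476, 0.0336]
tool_rot: [0.978, 0.21, 0.018, -0.002]
ft_force: [-0.1, -0.2, 0.0]
grip_width: 0.0856
```

Emit:
apply_moves:
  moves:
    - [[0, 0, 0, 0], [0, 0, 0, 0], [0, 0, 0, 0], [0, 0, 0, 0], [0, 0, 0, 0], [0, 0, 0, 0], [0, 0, 0, 0], [0, 0, 0, 0], [0, 0, 0, 0], [0, 0, 0, 0]]
  hand: -1

```text
clock: 23.45
eef_pos: [0.4293, 0.0475, 0.0339]
tool_rot: [0.978, 0.21, 0.018, -0.001]
ft_force: [-0.9, -0.6, 0.5]
grip_width: 0.0382
```

Emit:
apply_moves:
  moves:
    - [[0, 0, -10, 0], [0, 0, -25, 0], [0, 0, -40, 0], [0, 0, -40, 0], [0, 0, -20, 0], [0, 0, 0, 0], [0, 0, 0, 0], [0, 0, 0, 0], [0, 0, 0, 0], [0, 0, 0, 0]]

```text
clock: 24.45
eef_pos: [0.4206, 0.0457, 0.1724]
tool_rot: [0.978, 0.21, 0.014, -0.002]
ft_force: [1.8, -0.8, -0.6]
grip_width: 0.0381
```

```bash
python3 - <<'E'
from h import *
d(.5428,-.2304,.034)
E
```

```text
tool mm [ -5.7 301.7 138.9] yaw 24.2 pos [0.4206 0.0457 0.1724] w 0.0381 F [ 1.8 -0.8 -0.6] t 24.45
```

Emit:
apply_moves:
  moves:
    - [[0, 20, 0, 0], [-1, 40, 0, 0], [-1, 40, 0, 0], [-1, 40, 0, 0], [-1, 40, 0, 0], [-1, 40, 0, 0], [-1, 40, 0, 0], [0, 25, 0, 0], [0, 12, 5, 0], [0, 0, 10, 0]]

```text
clock: 25.45
eef_pos: [0.5377, -0.2362, 0.1444]
tool_rot: [0.977, 0.212, 0.006, -0.006]
ft_force: [-0.3, 0.3, -1.3]
grip_width: 0.0381
```

```bash
python3 - <<'E'
from h import *
d(.5428,-.2304,.034)
E
```

```text
tool mm [  5.5  -2.  110.5] yaw 24.5 pos [ 0.5377 -0.2362  0.1444] w 0.0381 F [-0.3  0.3 -1.3] t 25.45
```

Emit:
apply_moves:
  moves:
    - [[0, 0, 8, 0], [0, 0, 12, 0], [0, 0, 20, 0], [0, 0, 20, 0], [0, 0, 12, 0], [0, 0, 8, 0], [0, 0, 4, 0], [0, 0, 0, 0], [0, 0, 0, 0], [0, 0, 0, 0]]

```text
clock: 26.45
eef_pos: [0.5332, -0.2243, 0.0516]
tool_rot: [0.976, 0.217, 0.002, -0.01]
ft_force: [-0.0, 0.5, -0.1]
grip_width: 0.0379
```

```bash
python3 - <<'E'
from h import *
d(.5428,-.2304,.034)
E
```

```text
tool mm [ 6.   9.9 17.4] yaw 25.1 pos [ 0.5332 -0.2243  0.0516] w 0.0379 F [-0.   0.5 -0.1] t 26.45
```

Emit:
apply_moves:
  moves:
    - [[3, 5, 0, 0], [3, 5, 2, 0], [0, 0, 4, 0], [0, 0, 4, 0], [0, 0, 4, 0], [0, 0, 2, 0], [0, 0, 0, 0], [0, 0, 0, 0], [0, 0, 0, 0], [0, 0, 0, 0]]

```text
clock: 27.45
eef_pos: [0.5448, -0.2321, 0.0354]
tool_rot: [0.976, 0.217, 0.003, -0.009]
ft_force: [-0.5, 0.2, -0.5]
grip_width: 0.0378
```

```bash
python3 - <<'E'
from h import *
d(.5428,-.2304,.034)
E
```

```text
tool mm [-1.1 -2.4  1.5] yaw 25.0 pos [ 0.5448 -0.2321  0.0354] w 0.0378 F [-0.5  0.2 -0.5] t 27.45
```

Emit:
apply_moves:
  moves:
    - [[0, 0, 0.8, 0], [0, 0, 0.5, 0], [0, 0, 0, 0], [0, 0, 0, 0], [0, 0, 0, 0], [0, 0, 0, 0], [0, 0, 0, 0], [0, 0, 0, 0], [0, 0, 0, 0], [0, 0, 0, 0]]

```text
clock: 28.45
eef_pos: [0.5451, -0.2322, 0.0346]
tool_rot: [0.976, 0.217, 0.004, -0.009]
ft_force: [-0.1, 1.0, -0.9]
grip_width: 0.0382
```

Emit:
apply_moves:
  moves:
    - [[0, 0, 0, 0], [0, 0, 0, 0], [0, 0, 0, 0], [0, 0, 0, 0], [0, 0, 0, 0], [0, 0, 0, 0], [0, 0, -5, 0], [0, 0, -25, 0], [0, 0, -35, 0], [0, 0, -35, 0]]
  hand: 1

```text
clock: 29.45
eef_pos: [0.5409, -0.2323, 0.1321]
tool_rot: [0.976, 0.217, -0.002, -0.013]
ft_force: [0.2, 0.1, 0.4]
grip_width: 0.0854
```

Emit:
apply_moves:
  moves:
    - [[0, 0, 0, -6], [0, 0, 0, -8], [0, 0, 0, -8], [0, 0, 0, -8], [0, 0, 0, -8], [0, 0, 0, -8], [0, 0, 0, -8], [0, 0, 0, -4], [0, 0, 0, 0], [0, 0, 0, 0]]

```text
clock: 30.45
eef_pos: [0.5457, -0.2347, 0.1452]
tool_rot: [0.735, 0.678, 0.009, -0.003]
ft_force: [0.5, 0.6, -0.9]
grip_width: 0.0852
```

```bash
python3 - <<'E'
from h import *
d(.3366,-.2911,.1)
E
```

```text
tool mm [ -74.  -204.1   42.4] yaw 85.3 pos [ 0.5457 -0.2347  0.1452] w 0.0852 F [ 0.5  0.6 -0.9] t 30.45
```

Emit:
apply_moves:
  moves:
    - [[-9, -22, 0, 3], [-11, -32, 0, 0], [-11, -32, 0, 0], [-11, -32, 5, 0], [-11, -32, 5, 0], [-9, -25, 5, 0], [-6, -15, 5, 0], [-3, -8, 5, 0], [0, 0, 5, 0], [0, 0, 0, 0]]
  hand: -0.3

```text
clock: 31.45
eef_pos: [0.3356, -0.2797, 0.1126]
tool_rot: [0.757, 0.653, 0.01, -0.0]
ft_force: [0.5, 1.7, 0.0]
grip_width: 0.03
```

```bash
python3 - <<'E'
from h import *
d(.3366,-.2911,.025)
E
```

```text
tool mm [-12.5   1.6  87.5] yaw 81.6 pos [ 0.3356 -0.2797  0.1126] w 0.03 F [0.5 1.7 0. ] t 31.45
```

Emit:
apply_moves:
  moves:
    - [[-5, 0, 5, 0], [-6, 0, 10, 0], [0, 0, 15, 0], [0, 0, 15, 0], [0, 0, 10, 0], [0, 0, 8, 0], [0, 0, 4, 0], [0, 0, 0, 0], [0, 0, 0, 0], [0, 0, 0, 0]]

```text
clock: 32.45
eef_pos: [0.3408, -0.293, 0.0408]
tool_rot: [0.756, 0.655, 0.011, 0.002]
ft_force: [0.1, -0.5, -0.0]
grip_width: 0.0296
```

```bash
python3 - <<'E'
from h import *
d(.3366,-.2911,.021)
s=shot('side','side6');b=cv2.resize(s['color'][330:410,240:350,::-1],(780,567),interpolation=cv2.INTER_CUBIC);cv2.imwrite('pics/c7.png',b)
E
```

```text
tool mm [ 1.  -4.7 19.8] yaw 81.8 pos [ 0.3408 -0.293   0.0408] w 0.0296 F [ 0.1 -0.5 -0. ] t 32.45
```

View pics/c7.png

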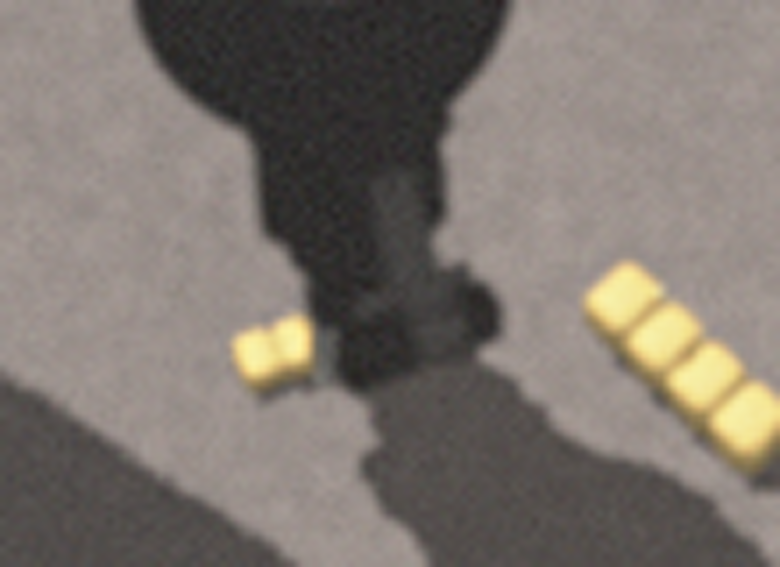

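The small bridge's left half is visible beside the finger, and the large bridge is clear on the right. I'll correct by −5 mm in tool y and descend.

Emit:
apply_moves:
  moves:
    - [[1, -3, 2, 0], [0, -2, 5, 0], [0, 0, 5, 0], [0, 0, 3, 0], [0, 0, 2, 0], [0, 0, 1, 0], [0, 0, 0, 0], [0, 0, 0, 0], [0, 0, 0, 0], [0, 0, 0, 0]]

```text
clock: 33.5
eef_pos: [0.3366, -0.2916, 0.0223]
tool_rot: [0.756, 0.655, 0.011, 0.003]
ft_force: [-0.2, -0.0, -0.4]
grip_width: 0.0298
```

```bash
python3 - <<'E'
from h import *
d(.3366,-.2911,.02)
E
```

```text
tool mm [ 0.5 -0.1  2.3] yaw 81.8 pos [ 0.3366 -0.2916  0.0223] w 0.0298 F [-0.2 -0.  -0.4] t 33.5
```

Emit:
apply_moves:
  moves:
    - [[0, 0, 1.5, 0], [0, 0, 1, 0], [0, 0, 0, 0], [0, 0, 0, 0], [0, 0, 0, 0], [0, 0, 0, 0], [0, 0, 0, 0], [0, 0, 0, 0], [0, 0, 0, 0], [0, 0, 0, 0]]

```text
clock: 34.5
eef_pos: [0.3368, -0.2918, 0.0199]
tool_rot: [0.756, 0.655, 0.011, 0.004]
ft_force: [-0.4, -0.6, -0.3]
grip_width: 0.0298
```

Emit:
apply_moves:
  moves:
    - [[0, 0, 0, 0], [0, 0, 0, 0], [0, 0, 0, 0], [0, 0, 0, 0], [0, 0, 0, 0], [0, 0, 0, 0], [0, 0, 0, 0], [0, 0, 0, 0], [0, 0, 0, 0], [0, 0, 0, 0]]
  hand: -1

```text
clock: 35.5
eef_pos: [0.3369, -0.2918, 0.0201]
tool_rot: [0.756, 0.655, 0.011, 0.004]
ft_force: [-0.5, 0.3, 1.1]
grip_width: 0.0083
```

Emit:
apply_moves:
  moves:
    - [[0, 0, -10, 0], [0, 0, -30, 0], [0, 0, -40, 0], [0, 0, -40, 0], [0, 0, -20, 0], [0, 0, 0, 0], [0, 0, 0, 0], [0, 0, 0, 0], [0, 0, 0, 0], [0, 0, 0, 0]]

```text
clock: 36.5
eef_pos: [0.3312, -0.2907, 0.1645]
tool_rot: [0.756, 0.655, 0.01, 0.0]
ft_force: [-0.7, -0.1, 0.0]
grip_width: 0.0081
```

```bash
python3 - <<'E'
from h import *
d(.5615,.187,.1)
t=shot('top','top7');s=shot('side','side7')
def R(n,c,lo,hi,w,z):
    st,ce,r=blob(c,lo,hi,w);print(n,st,ray(c,*r[0],z)[:2].round(4),r)
T=((3,80,60),(18,255,255))
R('tray',t,*T,(175,160,215,200),.044);R('trayS',s,*T,(240,120,300,170),.044)
R('green',t,(40,90,90),(75,255,255),(230,160,280,200),.064)
R('peach',t,(5,80,120),(18,255,255),(330,165,380,210),.064)
R('blue',t,(105,120,60),(130,255,255),(315,230,352,265),.060)
a=cv2.resize(s['color'][110:390,200:400,::-1],(428,600));b=cv2.resize(t['color'][150:280,180:260,::-1],(369,600))
cv2.imwrite('pics/c8.png',np.hstack([a,b]))
E
```

```text
tool mm [504.5 159.1  74.4] yaw 81.8 pos [ 0.3312 -0.2907  0.1645] w 0.0081 F [-0.7 -0.1  0. ] t 36.5
tray [181 167  22  22 395] [0.5611 0.1874] ((191.5, 177.5), (21.0, 21.0), 90.0)
trayS [257 123   1   1   1] [0.5764 0.2862] ((257.0, 123.0), (0.0, 0.0), 0.0)
green [246 174  13  14 140] [0.554  0.0315] ((252.0, 180.5), (13.0, 12.0), 90.0)
peach [350 180  14  14 154] [ 0.544  -0.2312] ((356.5, 186.5), (13.0, 13.0), 90.0)
blue [328 242  14  13 136] [ 0.3882 -0.179 ] ((334.75, 248.25), (12.727920532226562, 12.020814895629883), 45.0)
```

View pics/c8.png

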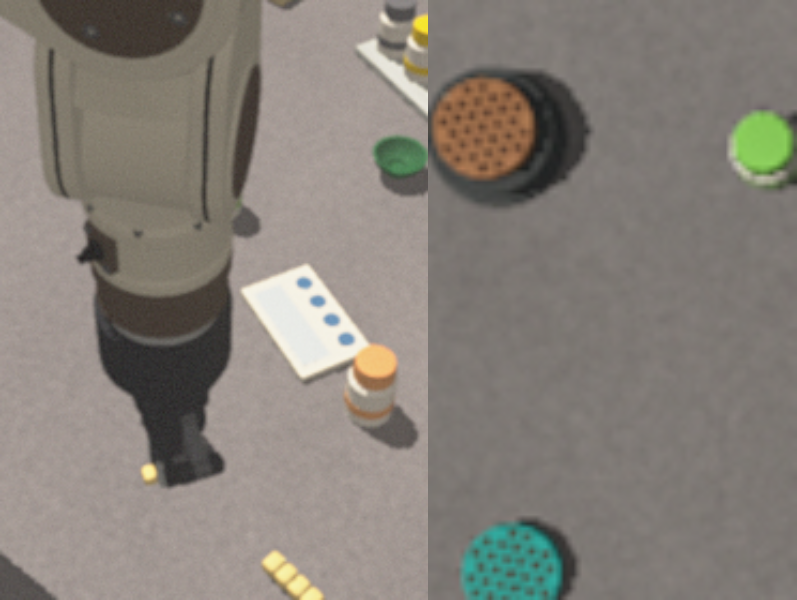

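The tray is flat on the stand, green and peach are standing, and the bridge is in the jaws. Carrying it over now.

Emit:
apply_moves:
  moves:
    - [[19, 6, 0, 0], [38, 12, 0, 0], [38, 12, 0, 0], [38, 12, 0, 0], [38, 12, 0, 0], [38, 12, 0, 0], [38, 12, 0, 0], [38, 12, 0, 0], [38, 12, 0, 0], [38, 12, 0, 0]]

```text
clock: 37.6
eef_pos: [0.5, 0.0583, 0.1666]
tool_rot: [0.76, 0.65, 0.008, -0.002]
ft_force: [1.3, -0.7, -0.4]
grip_width: 0.0085
```

```bash
python3 - <<'E'
from h import *
d(.561,.187,.1)
E
```

```text
tool mm [135.6  40.   68.9] yaw 81.1 pos [0.5    0.0583 0.1666] w 0.0085 F [ 1.3 -0.7 -0.4] t 37.6
```

Emit:
apply_moves:
  moves:
    - [[38, 12, 0, 0], [32, 10, 0, 0], [22, 6, 5, 0], [12, 4, 10, 0], [0, 0, 15, 0], [0, 0, 15, 0], [0, 0, 10, 0], [0, 0, 5, 0], [0, 0, 0, 0], [0, 0, 0, 0]]

```text
clock: 38.6
eef_pos: [0.5488, 0.1649, 0.099]
tool_rot: [0.758, 0.653, 0.004, -0.004]
ft_force: [1.3, -0.7, -0.1]
grip_width: 0.0086
```

```bash
python3 - <<'E'
from h import *
d(.561,.187,.0645)
E
```

```text
tool mm [23.3  8.8 34.7] yaw 81.5 pos [0.5488 0.1649 0.099 ] w 0.0086 F [ 1.3 -0.7 -0.1] t 38.6
```

Emit:
apply_moves:
  moves:
    - [[9, 3, 0, 0], [9, 3, 0, 0], [4, 2, 5, 0], [0, 0, 8, 0], [0, 0, 6, 0], [0, 0, 4, 0], [0, 0, 0, 0], [0, 0, 0, 0], [0, 0, 0, 0], [0, 0, 0, 0]]

```text
clock: 39.6
eef_pos: [0.5623, 0.1877, 0.0762]
tool_rot: [0.758, 0.653, 0.005, -0.003]
ft_force: [-0.4, 0.3, -0.8]
grip_width: 0.0084
```

```bash
python3 - <<'E'
from h import *
d(.561,.187,.0645)
s=shot('side','side8');b=cv2.resize(s['color'][100:185,225:320,::-1],(670,600),interpolation=cv2.INTER_CUBIC);cv2.imwrite('pics/c9.png',b)
E
```

```text
tool mm [-1.  -1.2 11.6] yaw 81.5 pos [0.5623 0.1877 0.0762] w 0.0084 F [-0.4  0.3 -0.8] t 39.6
```

View pics/c9.png

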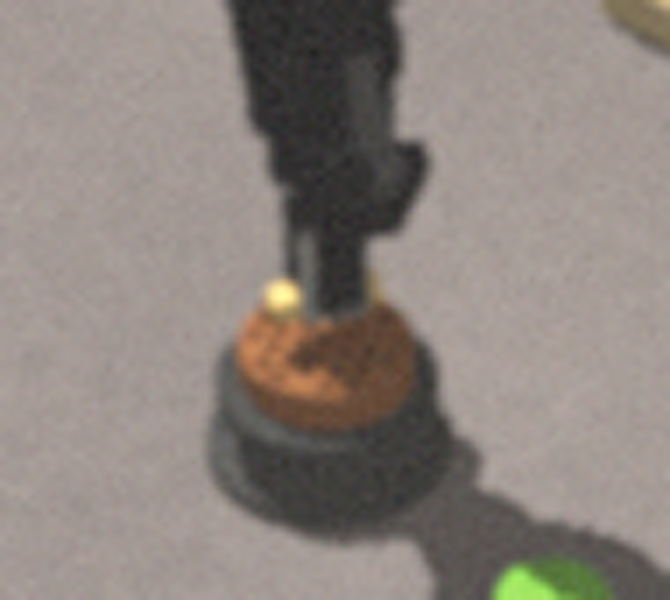

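The bridge is held level above the middle of the tray. Lowering it now.

Emit:
apply_moves:
  moves:
    - [[-1, -1, 3, 0], [0, 0, 3, 0], [0, 0, 2, 0], [0, 0, 1.5, 0], [0, 0, 0, 0], [0, 0, 0, 0], [0, 0, 0, 0], [0, 0, 0, 0], [0, 0, 0, 0], [0, 0, 0, 0]]

```text
clock: 40.65
eef_pos: [0.5615, 0.1869, 0.0665]
tool_rot: [0.758, 0.652, 0.006, -0.003]
ft_force: [-0.3, 0.1, -0.2]
grip_width: 0.0084
```

Emit:
apply_moves:
  moves:
    - [[0, 0, 1, 0], [0, 0, 0.7, 0], [0, 0, 0.4, 0], [0, 0, 0, 0], [0, 0, 0, 0], [0, 0, 0, 0], [0, 0, 0, 0], [0, 0, 0, 0], [0, 0, 0, 0], [0, 0, 0, 0]]

```text
clock: 41.65
eef_pos: [0.5617, 0.187, 0.0644]
tool_rot: [0.758, 0.652, 0.006, -0.003]
ft_force: [-0.7, 0.5, 0.4]
grip_width: 0.0086
```

Emit:
apply_moves:
  moves:
    - [[0, 0, 0, 0], [0, 0, 0, 0], [0, 0, 0, 0], [0, 0, 0, 0], [0, 0, 0, 0], [0, 0, 0, 0], [0, 0, -5, 0], [0, 0, -20, 0], [0, 0, -35, 0], [0, 0, -35, 0]]
  hand: -0.3

```text
clock: 42.65
eef_pos: [0.5569, 0.1845, 0.1563]
tool_rot: [0.758, 0.652, -0.0, -0.005]
ft_force: [1.2, 0.6, -0.4]
grip_width: 0.0298
```

Emit:
apply_moves:
  moves:
    - [[0, -15, -10, 0], [0, -30, 0, 0], [0, -35, 0, 0], [0, -35, 0, 0], [0, -35, 0, 0], [0, -35, 0, 0], [0, -20, 0, 0], [0, -10, 0, 0], [0, 0, 0, 0], [0, 0, 0, 0]]

```text
clock: 43.65
eef_pos: [0.3438, 0.2189, 0.1774]
tool_rot: [0.758, 0.652, 0.011, -0.001]
ft_force: [0.3, -0.3, 0.4]
grip_width: 0.0297
```

```bash
python3 - <<'E'
from h import *
t=shot('top','top9');s=shot('side','side9')
def R(n,c,lo,hi,w,z):
    st,ce,r=blob(c,lo,hi,w);print(n,st,ray(c,*r[0],z)[:2].round(4),ray(c,*ce,z)[:2].round(4))
I=((19,60,140),(35,255,255))
R('bridge',t,*I,(175,160,215,200),.050);R('bridgeS',s,*I,(240,125,300,170),.050)
R('green',t,(40,90,90),(75,255,255),(230,160,280,200),.064)
R('peach',t,(5,80,120),(18,255,255),(330,165,380,210),.064)
R('blue',t,(105,120,60),(130,255,255),(315,230,352,265),.060)
R('red',t,(0,120,60),(8,255,255),(270,218,294,242),.07)
a=cv2.resize(s['color'][110:310,180:380,::-1],(600,600))
b=cv2.resize(s['color'][125:180,235:305,::-1],(200,157),interpolation=cv2.INTER_CUBIC);b2=cv2.resize(t['color'][155:200,165:220,::-1],(200,164),interpolation=cv2.INTER_CUBIC)
cv2.imwrite('pics/c10.png',np.hstack([a,np.vstack([b,b2,np.zeros((279,200,3),np.uint8)])]))
E
```

```text
bridge [188 170   6  15  60] [0.5617 0.1883] [0.5622 0.1884]
bridgeS [263 142  16   7  67] [0.5623 0.1895] [0.5624 0.1898]
green [246 174  13  14 139] [0.554  0.0315] [0.5538 0.0305]
peach [350 180  14  14 155] [ 0.544  -0.2312] [ 0.5441 -0.2306]
blue [328 242  14  13 136] [ 0.3882 -0.179 ] [ 0.3889 -0.1786]
red [279 228   6   6  32] [ 0.4299 -0.0448] [ 0.4299 -0.0447]
```

View pics/c10.png

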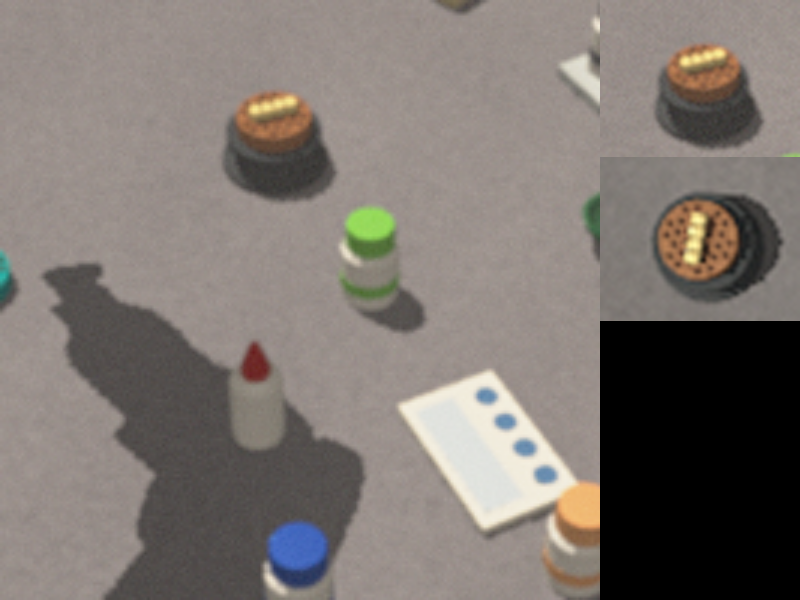

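The bridge lies flat in the middle of the tray, and the tray is on the stand. Both jars stand upright, and the blue jar and dropper haven't moved. Handing in.

```bash
python3 -c "
from workcell import workorder;print(workorder.job_done())"
```

```text
the job is handed in; nothing more can be done
None
```

The bench is set out and the job is handed in. All four pieces are placed and released, and the robot's clock read about 44 s of the 88 s allowed. The hand-in gives no verdict, so these figures come from my last camera checks:

| Item | Last measurement | Limit |
|---|---|---|
| Tray on stand | within about 2 mm of the stand's centre, flat by eye | 12 mm |
| Bridge on tray | within about 3 mm of the tray's centre, right way up | 12 mm |
| Green jar | within about 3 mm of its target, upright | 15 mm |
| Peach jar | about 25 mm clear of the slab's edge, 1–2 mm off its long axis, upright | 10–40 mm clear, 18 mm off axis |
| Blue jar and dropper bottle | no measurable shift | 15 mm |

- **Checks that disagreed:** My estimates of the stand's centre differed by up to 5 mm. An automatic fit of the stand in the side view failed and I dropped it. In the last check the two cameras put the bridge 1–2 mm apart.
- **Grip readings:** The gripper read 2–4 mm under each object's true width, but every grasp held.

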